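Rock a stuck tube block out of the dry-block heater

TASK

The aluminium tube block has stuck in the well of the dry-block heater on the clinic's lab counter and has to come out. Take hold of it (its lifting post has a black knob for that) and rock it several times from side to side, towards the heater's left and right, leaning it clearly each way and easing it up as you go, until it works free; a hard straight pull would only lift the whole heater off the counter, and the heater must stay standing. Then raise the block level and finish still holding it in the gripper, over the well and just clear of the heater by about a finger's breadth, with everything else left where it stands.

Things in the scene. Friction and masses are not known exactly. Their poses are not given: they have to be found in the camera images.
- heater_well (a point): Centre of the mouth of the heater's well, level with its deck, 75 mm above the counter. Light grey bench unit: 120 mm from this point to its front (-x, sloping dark blue panel), 70 mm to its back, 75 mm to each side (its left is +y); z up. The well is 30 mm deep, 54 mm in x, 63.6 mm in y.
- heater (a joint): How far the heater has been lifted off the counter, m (0 = standing on its feet). It does not slide, but lifts if pulled upward with more than about 20 N.
- roller_left (a point): The spring roller in the well's +y wall where it presses on the block's side: 14 mm below the deck, 30 mm left of the well's centre; its twin is in the -y wall. Together they hold the block by 25 to 42 N of friction, half on each side, until its foot has come up past them, 13 to 18 mm above its seat.
- block_center (a point): Centre of the tube block, half-way up the metal part, aluminium, 50 mm in x, 60 in y, 56 high, six small holes on top, 0.4 kg, axes as the heater's. Seated, its foot is on the well's floor, its top 26 mm above the deck. About 2 mm of play: it leans 5 to 7 degrees left or right (about x), turning about one roller while its other side slides up past the other, a few mm a rock if eased up.
- block_foot (a point): Centre of the underside of the tube block, 28 mm below its centre.
- block_knob (a point): Middle of the black knob of the lifting post that stands on the middle of the tube block: upright cylinder 20 mm in diameter, 34 mm high, its middle 93 mm above the block's foot (63 mm above the deck when seated); below it 20 mm of bare 8 mm steel rod down to the block's top.
- rack_center (a point): Bystander: blue rack of capped blood tubes, 120 x 50 x 84 mm high, beside the heater; this point is 40 mm above the counter.
- spare_center (a point): Bystander: spare aluminium tube block with four larger holes and no post, 50 x 60 x 56 mm, on the counter beside the heater; this point is its centre.
- slidebox: Bystander: blue slide box, 100 x 110 x 34 mm, at the far edge; origin under its middle.
- penpot: Bystander: steel pot of pens, 72 mm wide, about 160 mm high, at the far edge; origin under its middle.
- washbottle: Bystander: white wash bottle with red cap, 68 mm wide, 200 mm high, at the far edge; origin under its middle.
- tray: Bystander: steel instrument tray 200 x 120 x 22 mm at the robot's left; origin under its middle. (A microscope at the right and a centrifuge at the far left are fixed.)

How it is judged:
On the way, in this order (a step that is already met when the one before it is completed fails the run):
1. held in the fingers, the block has been leaned clearly (about 2.5 degrees or more) to the heater's left while still in the well (angle between block_foot's own z axis and vertical above 0.045 rad and y of block_knob in the frame of heater_well above 0.0025 m and z of block_foot in the frame of heater_well below -0.003 m and contact force between the fingers and block above 1 N), for 0.05 s.
2. then leaned as clearly to the heater's right, still in the well (angle between block_foot's own z axis and vertical above 0.045 rad and y of block_knob in the frame of heater_well below -0.0025 m and z of block_foot in the frame of heater_well below -0.003 m and contact force between the fingers and block above 1 N), for 0.05 s.
At the end, for the whole second after the job is handed in: The block hangs still in the gripper, level within 7 degrees, over the well (its foot within 20 mm of the well's centre line), its foot 5 to 35 mm above the heater's deck and touching nothing of the heater, which stands on its feet (z of block_foot in the frame of heater_well between 0.005 and 0.035 m and horizontal distance between block_foot and heater_well below 0.02 m and angle between block_foot's own z axis and vertical below 0.12 rad and contact force between the fingers and block above 2 N and contact force between block and heater below 0.2 N and linear speed of block below 0.02 m/s and value of joint heater below 0.002 m); the arm keeps its last pose, push and grip.
It fails at once if the heater is lifted off the counter by more than 5 mm (value of joint heater above 0.005 m).
It fails at once if a bystander (tube rack, spare tube block, slide box, pen pot, wash bottle, instrument tray) is moved by more than 20 mm (distance of any of rack_center, spare_center, slidebox, penpot, washbottle, tray from where it was at the start of the episode above 0.02 m).
It also fails if it takes over 45 s, if anything falls off the work surface, if the arm or the gripper's body presses on something with over 40 N, if the wrist force passes 120 N, or if a joint passes its speed limit or range.

ROBOT

A 6-joint arm with a two-finger parallel gripper is mounted at the origin on the work surface. World frame = base frame: x ahead of the robot, y to its left, z up, the work surface at z = 0. Lengths are in m, angles in rad, forces in N, time in s.
With the tool pointing down it reaches from about 0.4 to 0.925 m from the base axis. Payload 12.5 kg.
Tool frame: the origin (TCP) lies between the finger pads; the fingertips stand 8 mm ahead of it and the grasp point (between the pads) lies 11 mm behind it; z points along the fingers, y is the line along which they close (so a half turn about z gives the same grasp; the last joint's range is limited). The gripper opens to 95 mm and grips with 3 to 60 N. Pads are 20 mm wide; open, the fingers measure 119 mm over their backs; the gripper's body (75 mm by 180 mm) begins 59 mm behind the grasp point.
Start: joints at [-1.316, 0.491, 1.559, -0, 1.092, -0.106], TCP at [0.221, -0.585, 0.223] pointing down, gripper open.
Joint ranges: [-3.1, 3.1], [-0.84, 2.19], [0.05, 2.79], [-1.13, 4.28], [0.06, 2.93], [-2.69, 2.69]. Speed limits (rad/s): [2.22, 2.22, 2.79, 3.14, 3.14, 3.14].

INTERFACE

Orientations are given as a rotation vector (axis times angle).
In Python, from cell import bot gives the robot as it stands. The module is installed in compiled form; this text tells all that it offers.
- The arm moves only by the shell command python3 -m jog 'ROWS' [FORCE]. ROWS is a JSON object of lists of equal length, an entry for each row: "turn": the turn, a rotation vector about the tool's x, y, z in degrees, a list of three; "slide": the shift along the tool's x, y, z in cm, a list of three; "gripper": the opening, from 0 (shut) to 1 (fully open). A call has 1 to 5 rows; each row is the pose to reach, as a shift and turn from the pose commanded when the call began, along the tool's axes at that moment; what a row does not reach only later rows make up. A row lasts 1/8 s, in which the tool goes at most 62.5 mm and 10.7 degrees, less where a joint would pass 70% of its speed; a pose out of reach is approached as far as the arm can. A call with a gripper value outside its range is refused whole. The fingers move at their own pace and stop on an object; FORCE is the grip in N (left out, the last holds). Time passes only in rows, so rows that repeat a pose let the fingers close. It gives the time, the measured TCP pose, the force, the opening and the grip force at its end, in the units of the state.
- bot.observe(): the state, without advancing time (a new reading comes with each control period).
- bot.get_image(name): name is "scene" or "top" or "wrist"; returns the picture (420x560x3 uint8, red, green, blue); there is no depth.
- bot.camera_params(name): a dict with "fx", "fy", "cx", "cy" (pixels), "eye" and "attitude" of the camera in the world. Camera axes: x right, y down, z forward; pixel columns grow to the right and rows downward; lengths in m; the calibration is good to about 2 mm. The wrist camera is an equidistant fisheye: a pixel r from the principal point sees the ray r / f radians off the axis. A picture is of the moment at which its call begins: read the wrist's pose just before it. camera_params takes no time and is no camera call; for the wrist camera it gives the pose at the moment of the call.
- bot.hand_in(): hands the job in; it is judged then, once.
The state is a dict: "clock": time; "q": joint angles; "qvel": joint speeds; "effort": joint torques, N m; "eef_pos": TCP position; "ee_rot": TCP orientation; "force": force on the tool from outside, world axes, zero at the start; "torque": the same for the moment, N m; "gripper_width": opening from 0.0 (shut) to 1.0 (fully open); "grip_force": force on a finger pad.
Only numpy, scipy, OpenCV 4.12 (cv2) and the standard library are available. Lean on these libraries where they do the work, as an engineer would, in place of code of your own. Each camera call takes 0.05 s, during which the arm holds its last target. There are 200 camera calls.

## Working session

There is one attempt and no reset: what is moved stays moved. The work goes in short steps, Python scripts to look and compute and a shell command to move; the robot and the scene stay as the last step left them, time stands still between calls to the robot, and variables do not carry over. Pictures are saved under pics/ and viewed, at most 10 in all, crops included, and the job is handed in when it is done.

```bash
mkdir -p pics
python3 - <<'E'
from cell import bot
import cv2
s=bot.observe();print({k:s[k] for k in('clock','eef_pos','ee_rot','force','gripper_width')})
for n in('scene','top'):
    print(n,bot.camera_params(n))
    cv2.imwrite(f'pics/{n}0.png',bot.get_image(n)[:,:,::-1])
E
```

```text
{'clock': 0.0, 'eef_pos': array([ 0.22060609, -0.58451016,  0.22206043]), 'ee_rot': array([-3.08951011e+00, -5.63480358e-01,  1.21684665e-04]), 'force': array([-0.12884219,  0.10336048,  0.39824414]), 'gripper_width': 0.9978905734692468}
scene {'fx': 481.9193198006818, 'fy': 481.9193198006818, 'cx': 277.75375185808815, 'cy': 203.06480561343457, 'eye': array([ 1.59079944, -0.36959629,  0.90837101]), 'attitude': array([-1.94538157, -1.12135774,  0.60738233])}
top {'fx': 463.9382267931002, 'fy': 463.9382267931002, 'cx': 283.577451375492, 'cy': 207.71343193902888, 'eye': array([0.49564469, 0.16680821, 1.27313334]), 'attitude': array([-2.19531044,  2.15609369, -0.09622592])}
```

View pics/scene0.png

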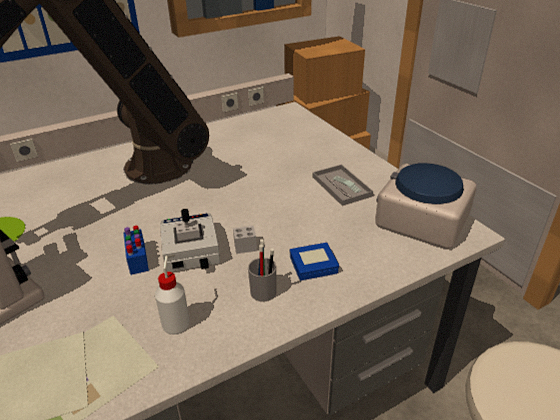

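View pics/top0.png

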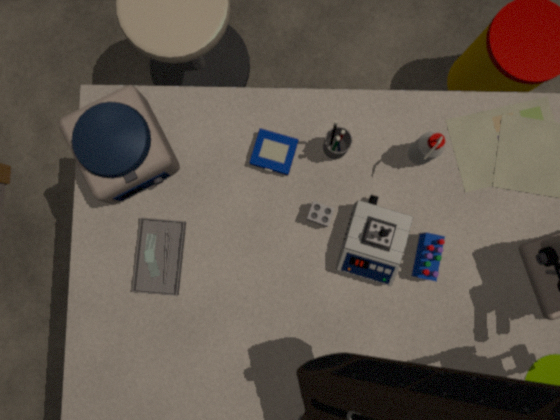

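The scene shows the heater at about (188,235) with the knob at (185,215). In the top view the heater is at (377,240), with the block at about (379,233), the rack at (428,256) and the spare at (320,214). I'll zoom in on both.

Run:
```python
import cv2,numpy as np
t=cv2.imread('pics/top0.png')[180:300,300:460]; s=cv2.imread('pics/scene0.png')[195:285,110:270]
t=cv2.resize(t,None,fx=5,fy=5,interpolation=cv2.INTER_CUBIC)
cv2.imwrite('pics/topz.png',t)
```

```text
(no output)
```

View pics/topz.png

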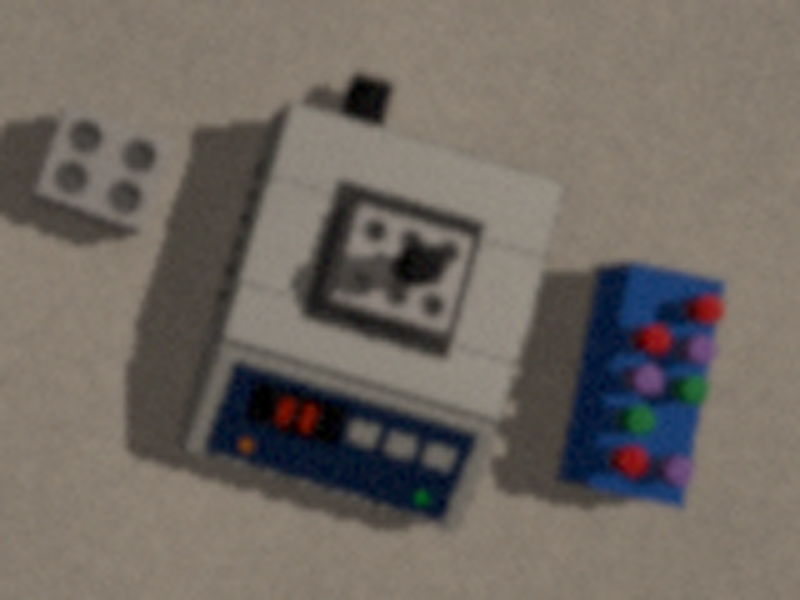

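```bash
cat > h.py <<'E'
import numpy as np
from scipy.spatial.transform import Rotation as R
from cell import bot
def pix(n,u,v,z,c=None):
    c=c or bot.camera_params(n); x=(u-c['cx'])/c['fx']; y=(v-c['cy'])/c['fy']
    if n=='wrist':
        r=np.hypot(x,y); k=np.sin(r)/r if r>1e-9 else 1; d=np.array([x*k,y*k,np.cos(r)])
    else: d=np.array([x,y,1])
    d=R.from_rotvec(c['attitude']).apply(d); e=c['eye']; return e+d*(z-e[2])/d[2]
def rel(p,yaw):
    """slide(cm)/turn(deg) to TCP p, tool down with tool y along heater y (mod half turn)"""
    s=bot.observe(); T=R.from_rotvec(s['ee_rot']); out=[]
    for k in(0,np.pi):
        D=R.from_euler('z',yaw+k)*R.from_euler('x',np.pi)
        out.append((T.inv()*D).as_rotvec(degrees=True).round(2))
    return (T.inv().apply(p-s['eef_pos'])*100).round(2),out
E
python3 - <<'E'
from h import *
P=lambda u,v,z:pix('top',300+u/5-.4,180+v/5-.4,z)
a=P(292,103,.075);b=P(563,183,.075);d=a-b;print('back',a,b,np.linalg.norm(d))
yaw=np.arctan2(-d[0],d[1]);print('yaw',np.degrees(yaw))
cs=[P(*c,.075) for c in((340,183),(483,227),(447,355),(305,310))]
print('well',np.mean(cs,0)); 
ex=np.array([np.cos(yaw),np.sin(yaw),0]);print('well from back',(a+b)/2-.07*ex)
k=P(420,262,.155);print('knob',k)
print(rel(np.array([k[0],k[1],.26]),yaw))
s=bot.observe();print(s['q'],s['eef_pos'])
for n,q in(('rack',P(645,385,.084)),('spare',P(105,165,.056))):print(n,q)
E
```

```text
back [ 0.6253706  -0.02461791  0.075     ] [ 0.58625428 -0.16507545  0.075     ] 0.14580263414484113
yaw -15.562098704842313
well [ 0.54040185 -0.07743788  0.075     ]
well from back [ 0.53837862 -0.07606689  0.075     ]
knob [ 0.54080669 -0.07378185  0.155     ]
(array([ 47.99, -36.49,  -3.75]), [array([-5.000e-02,  1.000e-02,  3.623e+01]), array([-1.0000e-02, -7.0000e-02, -1.4377e+02])])
[-1.31562879e+00  4.91465993e-01  1.55937419e+00  1.65105882e-05
  1.09168216e+00 -1.05625885e-01] [ 0.22059553 -0.58456661  0.22214579]
rack [ 0.48305289 -0.2037158   0.084     ]
spare [0.59284171 0.07062988 0.056     ]
```

```bash
python3 -m jog '{"slide":[[3,-4.4,-1.5],[6,-8.7,-3],[9,-13,-4],[12,-17.4,-5],[12,-17.4,-5]],"turn":[[0,0,7],[0,0,14],[0,0,21],[0,0,28],[0,0,36.2]],"gripper":[1,1,1,1,1]}' 40
python3 - <<'E'
from h import *
print(rel(np.array([.5408,-.0750,.26]),np.radians(-15.56)))
E
```

```text
clock: 0.72
eef_pos: [0.272, -0.3769, 0.2736]
ee_rot: [3.112, -0.427, 0.001]
force: [0.2, -0.1, 0.5]
gripper_width: 1.001
grip_force: 0.0
(array([ 17.74, -36.32,   1.35]), [array([ 0.03, -0.05, -0.08]), array([-7.0000e-02, -5.0000e-02,  1.7992e+02])])
```

```bash
python3 -m jog '{"slide":[[2.5,-5,0],[5,-10,0],[7.5,-15,0],[10,-20.5,0],[12.5,-25.6,0]],"turn":[[0,0,0],[0,0,0],[0,0,0],[0,0,0],[0,0,0]],"gripper":[1,1,1,1,1]}'; python3 -m jog '{"slide":[[2.6,-5.4,0.7],[5.2,-10.7,1.3],[5.2,-10.7,1.3]],"turn":[[0,0,0],[0,0,0],[0,0,0]],"gripper":[0.7,0.6,0.6]}'
python3 - <<'E'
from h import *
import cv2
c=bot.camera_params('wrist');print(c,bot.observe()['eef_pos'])
cv2.imwrite('pics/w1.png',bot.get_image('wrist')[:,:,::-1])
E
```

```text
clock: 1.35
eef_pos: [0.4614, -0.1646, 0.2726]
ee_rot: [3.113, -0.424, -0.0]
force: [-0.2, -1.4, 0.5]
gripper_width: 0.999
grip_force: 0.0
clock: 1.72
eef_pos: [0.5406, -0.0744, 0.2585]
ee_rot: [-3.113, 0.418, 0.002]
force: [0.5, -0.0, -1.4]
gripper_width: 0.736
grip_force: 0.0
{'fx': 325.19226210127806, 'fy': 325.19226210127806, 'cx': 281.76631836802943, 'cy': 210.085016703705, 'eye': array([ 0.61952552, -0.09527151,  0.42015057]), 'attitude': array([ 1.78926034, -2.34060706, -0.34253685])} [ 0.54057748 -0.07442533  0.2584854 ]
```

View pics/w1.png

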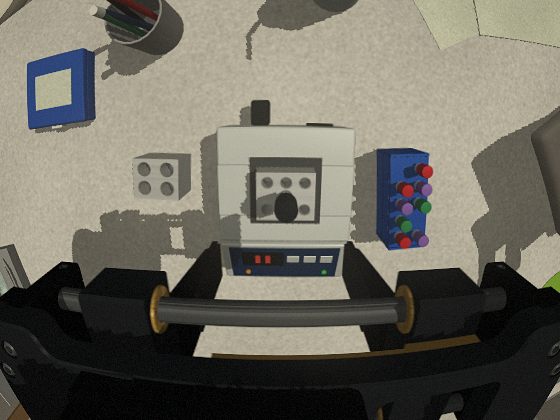

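The wrist view shows the well mouth with corners (250,158), (321,158), (320,222) and (251,222), the knob at about (286,207), and the heater's back edge from (218,127) to (355,127). The gripper is lined up with the heater.

Run:
```python
from h import *
P=lambda u,v,z:pix('wrist',u,v,z)
a=P(218,127,.075);b=P(355,127,.075);d=a-b;yaw=np.arctan2(-d[0],d[1]);print(np.degrees(yaw),np.linalg.norm(d))
w=np.mean([P(*c,.075) for c in((250,158),(321,158),(320,222),(251,222))],0)
ex=np.array([np.cos(yaw),np.sin(yaw),0]);print('well',w,'from back',(a+b)/2-.07*ex)
# block top back edge & knob
bt=(P(255,172,.101)+P(317,172,.101))/2; print('blk',bt-.025*ex)
k=P(286,207,.138);print('knob',k)
p=np.r_[(w[:2]+k[:2])/2,.127];print(p,rel(p,yaw)[0],rel(p,yaw)[1])
```

```text
-15.136471088666742 0.14614242479605014
well [ 0.53916166 -0.07933835  0.075     ] from back [ 0.53920363 -0.08063424  0.075     ]
blk [ 0.53943222 -0.07960038  0.101     ]
knob [ 0.53888501 -0.07894799  0.138     ]
[ 0.53902333 -0.07914317  0.127     ] [ 0.06  0.33 13.18] [array([ 0.01,  0.09, -0.22]), array([ 1.4000e-01, -1.0000e-02,  1.7978e+02])]
```

```bash
python3 -m jog '{"slide":[[0,0.4,5],[0,0.4,9],[0,0.4,12],[0,0.4,13.2],[0,0.4,13.2]],"turn":[[0,0,0],[0,0,0],[0,0,0],[0,0,0],[0,0,0]],"gripper":[0.6,0.6,0.6,0.6,0.6]}'; python3 -m jog '{"slide":[[0,0,0],[0,0,0],[0,0,0],[0,0,0],[0,0,0]],"turn":[[0,0,0],[0,0,0],[0,0,0],[0,0,0],[0,0,0]],"gripper":[0.4,0.25,0.15,0.1,0.1]}' 40
python3 - <<'E'
from h import *
import cv2
cv2.imwrite('pics/w2.png',bot.get_image('wrist')[:,:,::-1]);s=bot.observe();print(s)
E
```

```text
clock: 2.4
eef_pos: [0.5379, -0.0818, 0.1277]
ee_rot: [3.113, -0.426, -0.001]
force: [-0.1, 0.8, 1.2]
gripper_width: 0.6
grip_force: 0.0
clock: 3.02
eef_pos: [0.5388, -0.0801, 0.1285]
ee_rot: [-3.111, 0.425, -0.003]
force: [0.7, 7.3, 8.3]
gripper_width: 0.203
grip_force: 40.0
{'clock': 3.075, 'q': array([-0.26979952,  0.49606801,  1.85761231,  0.00227754,  0.78646155,
        1.57092294]), 'qvel': array([ 0.00084837,  0.00174603,  0.00024579, -0.00021059, -0.00118507,
       -0.00154309]), 'effort': array([-4.01729509e+00, -5.13898480e+01, -1.83433932e+01, -1.82703126e+00,
       -3.94213703e-01,  3.63861822e-03]), 'eef_pos': array([ 0.53875457, -0.08017361,  0.12846013]), 'ee_rot': array([-3.11129136e+00,  4.25024899e-01, -2.59770817e-03]), 'force': array([0.68646635, 7.25666898, 7.37766591]), 'torque': array([ 2.07606474, -0.38329014,  0.05621827]), 'grip_force': 40.00220775604248, 'gripper_width': 0.20549914309344067}
```

View pics/w2.png

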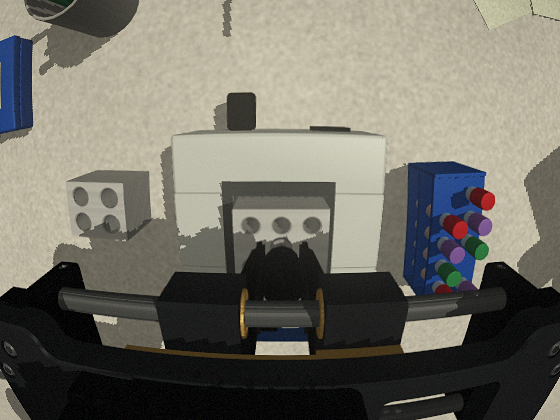

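Gripped, with the knob between the pads at 40 N. First I'll lean it left about the left roller.

```bash
python3 -m jog '{"slide":[[0,-0.3,-0.05],[0,-0.5,-0.1],[0,-0.7,-0.2],[0,-0.9,-0.3],[0,-0.9,-0.3]],"turn":[[-1.5,0,0],[-3,0,0],[-4.5,0,0],[-6.5,0,0],[-6.5,0,0]],"gripper":[0.1,0.1,0.1,0.1,0.1]}' 60
cat >> h.py <<'E'
W=np.array([.5391,-.0795,.075]);YAW=np.radians(-15.3)
def st():
    s=bot.observe();H=R.from_euler('z',YAW);T=H.inv()*R.from_rotvec(s['ee_rot'])
    z=T.apply([0,0,-1]);p=H.inv().apply(s['eef_pos']-W)*1000
    k=p+11*z; f=p-(.127-.075+.030)*1000*z
    print('t',s['clock'],'lean left deg',np.degrees(np.arctan2(z[1],z[2])).round(2),'fwd',np.degrees(z[0]).round(2),'knob',k.round(1),'foot',f.round(1),
      'F',H.inv().apply(s['force']).round(1),'M',H.inv().apply(s['torque']).round(2),'grip',s['grip_force'],s['gripper_width'])
E
python3 -c 'from h import *;st()'
```

```text
clock: 3.7
eef_pos: [0.5409, -0.0717, 0.1306]
ee_rot: [3.002, -0.408, -0.022]
force: [2.0, 1.8, -2.9]
gripper_width: 0.199
grip_force: 60.0
t 3.7 lean left deg 6.46 fwd 0.0 knob [-0.4  9.2 66.5] foot [ -0.4  -1.3 -25.9] F [ 1.4  2.3 -2.9] M [ 1.3  -0.17  0.01] grip 59.99968886375427 0.19902945431239152
```

```bash
python3 -m jog '{"slide":[[0,0.4,-0.08],[0,0.8,-0.16],[0,1.2,-0.24],[0,1.65,-0.32],[0,1.65,-0.32]],"turn":[[3.5,0,0],[7,0,0],[10,0,0],[13,0,0],[13,0,0]],"gripper":[0.1,0.1,0.1,0.1,0.1]}'; python3 -c 'from h import *;st()'
```

```text
clock: 4.32
eef_pos: [0.5365, -0.0874, 0.1361]
ee_rot: [-2.997, 0.411, -0.025]
force: [2.3, 9.0, 3.5]
gripper_width: 0.202
grip_force: 60.0
t 4.325 lean left deg -6.71 fwd -0.05 knob [-0.5 -9.6 72.1] foot [ -0.4   1.3 -20.3] F [-0.1  9.3  3.5] M [ 2.67 -0.06 -0.03] grip 60.00210464000702 0.20206936473550674
```

```bash
python3 -m jog '{"slide":[[0,-0.4,-0.08],[0,-0.8,-0.16],[0,-1.2,-0.24],[0,-1.65,-0.32],[0,-1.65,-0.32]],"turn":[[-3.5,0,0],[-7,0,0],[-10,0,0],[-13,0,0],[-13,0,0]],"gripper":[0.1,0.1,0.1,0.1,0.1]}'
python3 - <<'E'
from h import *
import cv2
st();cv2.imwrite('pics/s2.png',cv2.resize(bot.get_image('scene')[195:285,110:270,::-1],None,fx=5,fy=5,interpolation=cv2.INTER_CUBIC))
E
```

```text
clock: 4.95
eef_pos: [0.5409, -0.0712, 0.1404]
ee_rot: [3.003, -0.408, -0.023]
force: [3.3, 7.7, -4.9]
gripper_width: 0.2
grip_force: 60.0
t 4.95 lean left deg 6.43 fwd 0.01 knob [-0.5  9.7 76.3] foot [ -0.5  -0.7 -16.1] F [ 1.1  8.3 -4.9] M [ 1.99 -0.22 -0.03] grip 59.99848008155823 0.2001625813282441
```

View pics/s2.png

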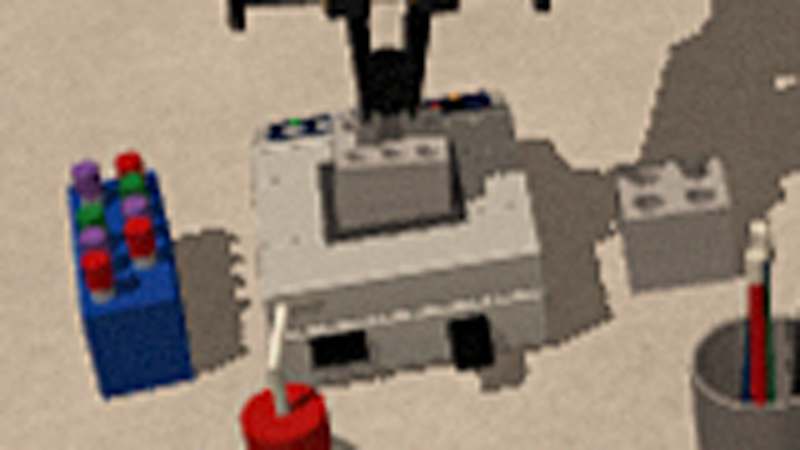

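The picture shows the block (about (395,185)) well out of the well and leaning, with the heater still on the counter. I'll keep rocking.

```bash
python3 -m jog '{"slide":[[0,0.4,-0.08],[0,0.8,-0.16],[0,1.2,-0.24],[0,1.65,-0.32],[0,1.65,-0.32]],"turn":[[3.5,0,0],[7,0,0],[10,0,0],[13,0,0],[13,0,0]],"gripper":[0.1,0.1,0.1,0.1,0.1]}'; python3 -c 'from h import *;st()'; python3 -m jog '{"slide":[[0,-0.4,-0.08],[0,-0.8,-0.16],[0,-1.2,-0.24],[0,-1.6,-0.32],[0,-1.6,-0.32]],"turn":[[-3.5,0,0],[-7,0,0],[-10,0,0],[-13,0,0],[-13,0,0]],"gripper":[0.1,0.1,0.1,0.1,0.1]}'; python3 -c 'from h import *;st()'
```

```text
clock: 5.62
eef_pos: [0.5361, -0.0873, 0.1459]
ee_rot: [-2.997, 0.412, -0.023]
force: [3.9, 11.7, -2.9]
gripper_width: 0.201
grip_force: 60.0
t 5.625 lean left deg -6.74 fwd -0.0 knob [-0.8 -9.6 81.8] foot [ -0.8   1.3 -10.6] F [ 0.7 12.3 -2.9] M [ 2.96 -0.13 -0.02] grip 59.9998676776886 0.2009292219726528
clock: 6.25
eef_pos: [0.5403, -0.0715, 0.1503]
ee_rot: [3.003, -0.408, -0.025]
force: [1.5, 6.9, -4.2]
gripper_width: 0.206
grip_force: 60.0
t 6.25 lean left deg 6.43 fwd 0.09 knob [-1.   9.3 86.2] foot [-1.1 -1.2 -6.2] F [-0.4  7.1 -4.2] M [ 2.02  0.19 -0.08] grip 59.998961091041565 0.20635309067186497
```

```bash
python3 -m jog '{"slide":[[0,0.4,-0.05],[0,0.85,-0.1],[0,0.85,-0.1]],"turn":[[3.2,0,0],[6.4,0,0],[6.4,0,0]],"gripper":[0.1,0.1,0.1]}'; python3 -c 'from h import *;st()'
```

```text
clock: 6.62
eef_pos: [0.538, -0.0806, 0.1529]
ee_rot: [-3.111, 0.427, 0.0]
force: [1.8, 10.1, -0.2]
gripper_width: 0.206
grip_force: 60.0
t 6.625 lean left deg -0.08 fwd 0.02 knob [-0.8 -1.4 88.9] foot [-0.8 -1.3 -4.1] F [-0.9 10.2 -0.2] M [2.43 0.14 0.  ] grip 59.99998211860657 0.20557280858166638
```

```bash
python3 -m jog '{"slide":[[0,-0.2,-0.1],[0,-0.25,-0.7],[0,-0.25,-1.4],[0,-0.25,-2.1],[0,-0.25,-2.1]],"turn":[[0,0,0],[0,0,0],[0,0,0],[0,0,0],[0,0,0]],"gripper":[0.1,0.1,0.1,0.1,0.1]}'; python3 -m jog '{"slide":[[0,0,0],[0,0,0],[0,0,0]],"turn":[[0,0,0],[0,0,0],[0,0,0]],"gripper":[0.1,0.1,0.1]}';python3 - <<'E'
from h import *
import cv2
st();cv2.imwrite('pics/s3.png',cv2.resize(bot.get_image('scene')[195:285,110:270,::-1],None,fx=5,fy=5,interpolation=cv2.INTER_CUBIC))
E
```

```text
clock: 7.25
eef_pos: [0.5391, -0.0786, 0.1744]
ee_rot: [3.111, -0.424, 0.002]
force: [-0.4, -0.4, -3.6]
gripper_width: 0.2
grip_force: 60.0
clock: 7.62
eef_pos: [0.5388, -0.0785, 0.1735]
ee_rot: [3.111, -0.424, -0.001]
force: [0.0, 0.5, -4.0]
gripper_width: 0.204
grip_force: 60.0
t 7.625 lean left deg 0.1 fwd 0.02 knob [ -0.5   0.9 109.5] foot [-0.6  0.8 16.5] F [-0.1  0.5 -4. ] M [ 0.    0.06 -0.04] grip 59.99832630157471 0.2039748818709172
```

View pics/s3.png

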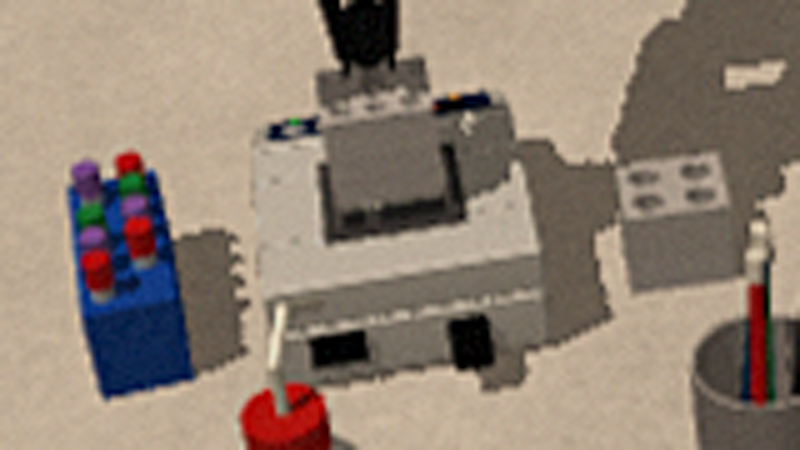

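The block hangs level and clear, its lower edge at crop (385,208), with the dark well visible below. The wrist force is just its 4 N weight. I'll check the foot height from that edge, then hand in.

Run:
```python
from h import *
ex=np.array([np.cos(YAW),np.sin(YAW)]);hit=None
for z in np.arange(.07,.125,.005):
    p=pix('scene',110+385/5,195+208/5,z);print(round(z-.075,3),round((p[:2]-W[:2])@ex,4))
```

```text
-0.005 0.0084
0.0 0.0149
0.005 0.0214
0.01 0.0278
0.015 0.0343
0.02 0.0407
0.025 0.0472
0.03 0.0536
0.035 0.0601
0.04 0.0666
0.045 0.073
```

The picture suggests the foot may be only about 8 mm up (slight slip in the grip), against 16 mm from kinematics. Raising 7 mm suits both.

```bash
python3 -m jog '{"slide":[[0,0,-0.4],[0,0,-0.7],[0,0,-0.7],[0,0,-0.7],[0,0,-0.7]],"turn":[[0,0,0],[0,0,0],[0,0,0],[0,0,0],[0,0,0]],"gripper":[0.1,0.1,0.1,0.1,0.1]}'; python3 -c '
from h import *
st();print(bot.hand_in())'
```

```text
clock: 8.3
eef_pos: [0.5388, -0.0785, 0.1806]
ee_rot: [3.111, -0.424, -0.001]
force: [0.2, -0.2, -4.3]
gripper_width: 0.206
grip_force: 60.0
t 8.3 lean left deg 0.11 fwd 0.01 knob [ -0.5   1.  116.6] foot [-0.5  0.8 23.6] F [ 0.2 -0.2 -4.3] M [ 0.03  0.01 -0.03] grip 59.998292326927185 0.20596244656611032
the job is handed in; nothing more can be done
None
```

I rocked the block left and right until it came free, and handed the job in at 8.3 s with it held level over the well, its foot about 15–24 mm above the deck; the heater and neighbours looked unmoved in the last picture, and no verdict came back.

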